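# Check the spring return of a mirror tilt table

## Task

Check the two sprung corners of the mirror tilt table, the blue corner first and then the red one: with a fingertip press the coloured pad down until that corner's pointer stands at the mark of the same colour on its scale, keep it there for about a second without pressing past the mark, then let go so that the corner springs back up. Only press: do not shift or lift the tilt table, do not move the marks, and leave the things around it alone.

Things in the scene. Friction and masses are not known exactly. Their poses are not given: they have to be found in the camera images.
- mount: mirror tilt table, loose, 2.4 kg: grey V-shaped base (12 mm thick, arms 52x230 mm at right angles), a post at the point of the V with an L-shaped tilt plate (arms 30x115 mm, top 66 mm up, level at rest) and a round mirror (top 102 mm up, the highest part). Origin: under the post, on the bench. At yaw 0 the V opens to the robot: blue arm along (-1,+1), red arm along (-1,-1)
- blue_pad: round blue press pad, 30 mm across and 6 mm thick, on the left corner of the tilt plate, 95 mm out from the post; origin at the centre of its underside, z up when the plate is at rest
- blue_pad_top (a point): centre of the upper face of the blue pad, 72 mm above the bench at rest: press here, straight down. The corner is sprung: it starts to move at about 2 N, is at its mark at about 4 to 9 N and comes back up by itself. Full travel is 19 mm at the pad
- blue_tilt (a joint): tilt of the blue corner, rad: 0 at rest (up), grows as it is pressed, at most 0.2. The corners tilt independently. Height of the blue pointer above the bench = 62 mm - 200 mm x sin(tilt). Still given while the fingers are on the pad, when the poses of the table's parts may be missing
- blue_pointer (a point): end of the black pointer (6 mm thick) that runs straight out from the blue corner, 200 mm from the post, 62 mm above the bench at rest; from here a tip 26 mm long bends outward across the scale. It goes down 2.1 mm for each mm that the pad goes down
- blue_mark (a point): centre of the blue mark, a blue clip 50 mm wide and 10 mm high across the white scale (46 mm wide, facing the robot) behind the pointer's tip; 12 to 28 mm below the pointer's rest height, set differently each time, on a stiff slide
- red_pad: round red press pad, 30 mm across and 6 mm thick, on the right corner of the tilt plate, 95 mm out from the post; origin at the centre of its underside, z up when the plate is at rest
- red_pad_top (a point): centre of the upper face of the red pad, 72 mm above the bench at rest: press here, straight down. The corner is sprung: it starts to move at about 2 N, is at its mark at about 4 to 9 N and comes back up by itself. Full travel is 19 mm at the pad
- red_tilt (a joint): tilt of the red corner, rad: 0 at rest (up), grows as it is pressed, at most 0.2. The corners tilt independently. Height of the red pointer above the bench = 62 mm - 200 mm x sin(tilt). Still given while the fingers are on the pad, when the poses of the table's parts may be missing
- red_pointer (a point): end of the black pointer (6 mm thick) that runs straight out from the red corner, 200 mm from the post, 62 mm above the bench at rest; from here a tip 26 mm long bends outward across the scale. It goes down 2.1 mm for each mm that the pad goes down
- red_mark (a point): centre of the red mark, a red clip 50 mm wide and 10 mm high across the white scale (46 mm wide, facing the robot) behind the pointer's tip; 12 to 28 mm below the pointer's rest height, set differently each time, on a stiff slide
- vial_1: small white vial with orange cap, 23 mm across, 48 mm high; a bystander, origin at the centre of its underside
- petri_1: closed petri dish, 90 mm across, 16 mm high; a bystander, origin at the centre of its underside
- label_tape: roll of beige tape lying flat, 104 mm across, 25 mm high; a bystander, origin at the centre of its underside
- reagent_1: brown bottle with black cap, 54 mm across, 93 mm high; a bystander, origin at the centre of its underside
- reagent_3: clear bottle with blue cap, 46 mm across, 83 mm high; a bystander, origin at the centre of its underside
- timer: white countdown timer lying flat, 62x62x15 mm; a bystander, origin at the centre of its underside
- pen_1: red pen lying flat, 12x145x9 mm; a bystander, origin at the centre of its underside

How it is judged:
By the outcome, as a careful person would: the job done as asked, in the order asked, and still so for the second after the job is handed in, with the robot touching nothing.
It also fails if it takes over 48 s, if anything falls off the work surface, if the arm or the gripper's body presses on something with over 40 N, if the wrist force passes 120 N, or if a joint passes its speed limit or range.

## Robot

A 6-joint arm with a two-finger parallel gripper is mounted at the origin on a cart in front of the work surface, level with it; the furniture and walls round the work are solid. World frame = base frame: x ahead of the robot, y to its left, z up, the work surface at z = 0. Lengths are in m, angles in rad, forces in N, time in s.
With the tool pointing down it reaches from about 0.3 to 0.775 m from the base axis. Payload 14.6 kg.
Tool frame: the origin (TCP) lies at the very end of the fingers, on their centre line; the grasp point (between the pads) lies 19 mm behind it; z points along the fingers, y is the line along which they close (so a half turn about z gives the same grasp; the last joint's range is limited). The gripper opens to 94 mm and grips with 3 to 60 N. Pads are 16 mm wide; open, the fingers measure 119 mm over their backs; the gripper's body (75 mm by 177 mm) begins 78 mm behind the grasp point.
Start: joints at [-1.284, 0.3, 1.521, -0, 1.321, -0.067], TCP at [0.191, -0.516, 0.205] pointing down, gripper open.
Joint ranges: [-3.03, 3.03], [-0.79, 2.21], [0.23, 2.52], [-1.04, 4.18], [0, 3.07], [-2.55, 2.55]. Speed limits (rad/s): [2.22, 2.22, 2.57, 3.14, 3.14, 3.14].

## Interface

Orientations are given as a rotation vector (axis times angle).
In Python, from plant import ctrl gives the robot as it stands.
- The arm moves only by the shell command python3 shift.py 'ROWS' [OPENING]. ROWS is rows parted by semicolons, their numbers by spaces, 1 to 8 of them, each of 6 numbers: dx, dy, dz in m, then a rotation vector rx, ry, rz in rad; each row is the pose to reach, as a shift and turn from the pose commanded when the command began, along the tool's axes at that moment; what a row does not reach only later rows make up. A row lasts 1/12 s, in which the tool goes at most 0.0417 m and 0.125 rad, less where a joint would pass 70% of its speed; a pose out of reach is approached as far as the arm can. OPENING is the finger opening in m, set as the command begins (- or left out keeps the last). The fingers move at their own pace and stop on an object; the grip force is fixed at half the most. Time passes only in rows, so rows that do not move let the fingers close. It prints the time, the measured TCP pose, the force, the opening and the grip force at its end.
- ctrl.observe(): the state, without advancing time (a new reading comes with each control period).
- ctrl.read_camera(name): name is "scene" or "top" or "wrist"; returns a dict with "color" (400x640x3 uint8, red, green, blue), "K" (3x3 intrinsics, pixels), "R" (3x3) and "t" (3): a world point X has camera coordinates R X + t. Camera axes: x right, y down, z forward; pixel columns grow to the right and rows downward; lengths in m; the calibration is good to about 2 mm. A picture is of the moment at which its call begins. There is no depth.
- ctrl.sign_off(): hands the job in; it is judged then, once.
The state is a dict: "t": time; "joint_positions": joint angles; "dq": joint speeds; "joint_torque": joint torques, N m; "tcp_pos": TCP position; "eef_rot": TCP orientation; "force": force on the tool from outside, world axes, zero at the start; "wrist_torque": the same for the moment, N m; "width": finger opening in m; "gripper_force": force on a finger pad.
Only numpy, scipy, OpenCV 4.12 (cv2) and the standard library are available. Lean on these libraries where they do the work, as an engineer would, in place of code of your own. Each camera call takes 0.05 s, during which the arm holds its last target. There are 200 camera calls.

## Working session

There is one attempt and no reset: what is moved stays moved. The work goes in short steps, Python scripts to look and compute and a shell command to move; the robot and the scene stay as the last step left them, time stands still between calls to the robot, and variables do not carry over. Pictures are saved under pics/ and viewed, at most 10 in all, crops included, and the job is handed in when it is done.

```bash
ls; mkdir -p pics
python3 - <<'E'
from plant import ctrl
import cv2
s=ctrl.observe(); print({k:s[k] for k in('t','tcp_pos','eef_rot','force','width')}, s.keys())
for n in('scene','top'):
    c=ctrl.read_camera(n); cv2.imwrite(f'pics/{n}0.png',c['color'][:,:,::-1]); print(n,c['K'].tolist(),c['R'].tolist(),c['t'].tolist())
E
```

```text
pics
plant.py
shift.py
{'t': 0.0, 'tcp_pos': array([ 0.19048505, -0.51568348,  0.20488324]), 'eef_rot': array([-3.09143292e+00, -5.52622527e-01,  1.80264818e-04]), 'force': array([ 0.68660764, -1.34695613,  0.35194902]), 'width': 0.09409062386894547} dict_keys(['t', 'joint_positions', 'dq', 'joint_torque', 'tcp_pos', 'eef_rot', 'force', 'wrist_torque', 'gripper_force', 'width'])
scene [[402.0324568694546, 0.0, 315.5718947446407], [0.0, 402.0324568694546, 202.89120645869144], [0.0, 0.0, 1.0]] [[-0.6440848387490639, -0.7649395375506627, -0.004714274638874119], [-0.41446006673642094, 0.3541450915577932, -0.8383341262327114], [0.642944456057002, -0.5380044219309914, -0.5451363759723484]] [0.32781010242377145, 0.28827710183806404, 1.1045087065982053]
top [[445.0888884661286, 0.0, 304.5264775533338], [0.0, 445.0888884661286, 195.242847551608], [0.0, 0.0, 1.0]] [[0.03091255250323242, -0.9995039360773754, 0.006024604847523563], [-0.9926011335261278, -0.03140603242565934, -0.11728874988644261], [0.11741977610428733, -0.0023543349617957546, -0.9930795805405057]] [-0.01819426191388088, 0.5457183953057662, 1.3322331850633533]
```

View pics/scene0.png

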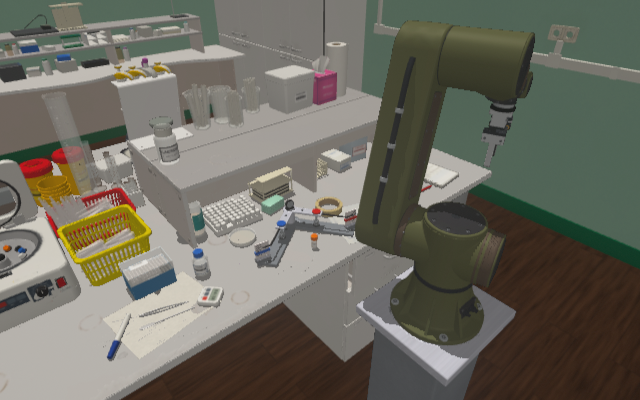

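View pics/top0.png

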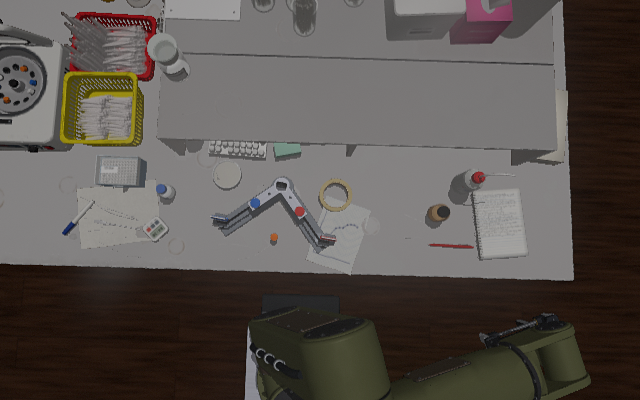

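Scene and top views show the V table at top px (283,185), with the blue pad at (255,203) and the red pad at (299,211). The scales are near (220,219) and (328,240), the vial is at (274,237), and a raised shelf lies behind row 150. Next I'll measure these points.

```bash
cat > h.py <<'E'
import numpy as np, cv2
from plant import ctrl
def ray(c,u,v,z):
    R,t=np.array(c['R']),np.array(c['t']); o=-R.T@t
    d=R.T@np.linalg.inv(c['K'])@np.array([u,v,1.]); return o+d*(z-o[2])/d[2]
def proj(c,X):
    p=np.array(c['K'])@(np.array(c['R'])@np.array(X)+c['t']); return p[:2]/p[2]
def blobs(c,col,box):
    x0,y0,x1,y1=box; h=cv2.cvtColor(c['color'],cv2.COLOR_RGB2HSV).astype(int)
    H,S,V=h[...,0],h[...,1],h[...,2]
    m=(S>140)&(V>50)&(((H>100)&(H<128)) if col=='blue' else ((H<6)|(H>174)))
    k=np.zeros_like(m); k[y0:y1,x0:x1]=1; m&=k
    n,_,st,ce=cv2.connectedComponentsWithStats(m.astype(np.uint8))
    return [(ce[i].round(2).tolist(),st[i].tolist()) for i in range(1,n) if st[i][4]>3]
E
python3 - <<'E'
from h import *
c=ctrl.read_camera('top'); s=ctrl.read_camera('scene')
for col in('blue','red'):
    for ce,st in blobs(c,col,(205,165,345,260)): print('top',col,ce,st,ray(c,*ce,.072).round(4))
    for ce,st in blobs(s,col,(240,190,375,275)): print('scene',col,ce,st,ray(s,*ce,.072).round(4))
print('post',ray(c,283,185,.102)); print('shelf edge?',ray(c,330,150,0),ray(c,330,150,.2))
print('camera pos',-np.array(s['R']).T@s['t'],-np.array(c['R']).T@c['t'])
a=c['color'][165:260,205:345]; b=s['color'][190:275,240:375]
im=np.vstack([cv2.resize(a,(800,300),interpolation=2)*0+0]) if 0 else None
a=cv2.resize(a,None,fx=4.2,fy=4.2,interpolation=2)[:,:588]; b=cv2.resize(b,(588,370//2*1),interpolation=2)
cv2.imwrite('pics/crop1.png',np.vstack([a,b])[:,:,::-1]); print(a.shape)
E
```

```text
top blue [254.79, 202.7] [251, 199, 9, 9, 67] [0.5144 0.1458 0.072 ]
scene blue [280.79, 223.06] [277, 221, 8, 5, 33] [0.5139 0.1445 0.072 ]
scene blue [267.0, 249.57] [265, 248, 5, 4, 7] [0.4308 0.2556 0.072 ]
scene blue [259.56, 252.44] [257, 251, 7, 4, 9] [0.4342 0.28   0.072 ]
top red [299.09, 210.97] [295, 207, 9, 9, 67] [0.4939 0.0136 0.072 ]
scene red [315.72, 210.88] [312, 209, 8, 5, 32] [0.4938 0.0116 0.072 ]
scene red [350.87, 218.13] [345, 216, 12, 5, 15] [ 0.3849 -0.0497  0.072 ]
post [0.56582603 0.06268231 0.102     ]
shelf edge? [ 0.69707263 -0.07762637  0.        ] [ 0.65219435 -0.06613264  0.2       ]
camera pos [-0.37952089  0.74289356  0.84532579] [0.38581261 0.00209014 1.38712981]
(399, 588, 3)
```

View pics/crop1.png

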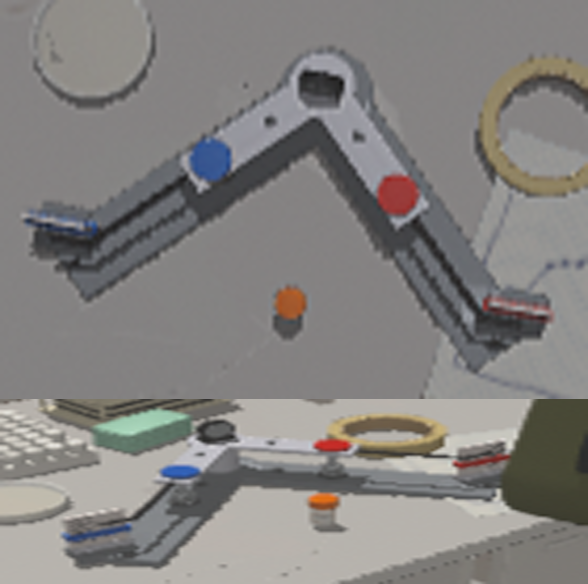

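Pads are blue (0.514, 0.1455) and red (0.494, 0.013). Their spacing is 134 mm, which matches 95√2, and it puts the post near (0.570, 0.069). The crop shows the scales and their coloured clips too coarsely, so I want a wrist view and need to know how that camera is mounted.

Run:
```python
from h import *
from scipy.spatial.transform import Rotation as Ro
w=ctrl.read_camera('wrist'); s=ctrl.observe(); R=np.array(w['R']); o=-R.T@w['t']
T=Ro.from_rotvec(s['eef_rot']).as_matrix()
print(T.round(3)); print('K',w['K'][0],'cam in tool',(T.T@(o-s['tcp_pos'])).round(4)); print('cam axes in tool (cols x,y,z)',(T.T@R.T).round(3))
# goal shifts in tool frame
for g in [(.33,.0,.2),(.33,.09,.2),(.514,.1455,.12),(.494,.013,.12)]: print(g,(T.T@(np.array(g)-s['tcp_pos'])).round(4))
```

```text
[[ 0.938  0.346 -0.   ]
 [ 0.346 -0.938  0.   ]
 [-0.    -0.001 -1.   ]]
K [289.49823838   0.         321.99791283] cam in tool [ 0.0805 -0.0006 -0.1782]
cam axes in tool (cols x,y,z) [[ 0.001 -0.961 -0.277]
 [ 1.     0.001  0.   ]
 [-0.    -0.277  0.961]]
(0.33, 0.0, 0.2) [ 0.3096 -0.4356  0.0054]
(0.33, 0.09, 0.2) [ 0.3407 -0.52    0.0055]
(0.514, 0.1455, 0.12) [ 0.5326 -0.5083  0.0855]
(0.494, 0.013, 0.12) [ 0.4679 -0.3909  0.0854]
```
Camera is 80 mm ahead in +x tool, looks back toward -x by 16°. To face the scale front (faces robot -x), camera must look toward +x: flip the tool so tool x = -x world (half turn), j6 range ±2.55. Currently j6 -0.067, yaw tool... With TCP at y=0.09, base angle ~0.27; then tool x at j6=0 is radial likely. Half turn = j6=±π: out of range; 2.55 max. Hmm. Alternative: tilt the tool so that camera looks forward: rotate about tool y so z axis points forward (+x). Tilt 0.6 rad → camera looks forward 0.32 rad. Camera position then: at TCP + 0.0805 x' -0.178 z'. OK fine.

Tool x yaw works out as j1 + π/2 − j6, so I can turn the tool with the camera on the robot's side, looking forward at the scale faces. I'm moving to a view pose and closing the gripper on the way.

Create go.py:
```python
# usage: go.py x y z yaw tilt -> shift and turn in the tool axes from the present measured pose
import sys; from h import *
from scipy.spatial.transform import Rotation as Ro
x,y,z,yaw,tilt=map(float,sys.argv[1:])
s=ctrl.observe(); T=Ro.from_rotvec(s['eef_rot'])
G=Ro.from_euler('Z',yaw)*Ro.from_euler('X',np.pi)*Ro.from_euler('Y',tilt)
print('t',s['t'],'tcp',s['tcp_pos'].round(4),'F',s['force'].round(2),'q',s['joint_positions'].round(2))
print('shift',T.inv().apply(np.array([x,y,z])-s['tcp_pos']).round(4),'turn',(T.inv()*G).as_rotvec().round(3),'toolz',G.apply([0,0,1]).round(2))
```

```bash
R="0.387 -0.503 0 0 0 -1"; python3 shift.py '0.387 -0.503 0 0 0 -1; 0.387 -0.503 0 0 0 -1; 0.387 -0.503 0 0 0 -1; 0.387 -0.503 0 0 0 -1; 0.387 -0.503 0 0 0 -1; 0.387 -0.503 0 0 0 -1; 0.387 -0.503 0 0 0 -1; 0.387 -0.503 0 0 0 -1' 0
python3 go.py .38 .09 .12 3.1416 0.4
```

```text
t: 0.92
tcp_pos: [0.2896, -0.1958, 0.2055]
eef_rot: [2.443, 1.974, 0.0]
force: [0.1, 0.2, 0.5]
width: 0.0441
gripper_force: 0.0
t 0.9167 tcp [ 0.2896 -0.1958  0.2055] F [0.15 0.17 0.49] q [-0.7  -0.17  2.02  0.    1.29 -0.49]
shift [0.2985 0.0283 0.0855] turn [ 0.356  0.288 -1.756] toolz [-0.39 -0.   -0.92]
```

```bash
python3 shift.py '0.298 0.028 0 0 0 -1; 0.298 0.028 0 0 0 -1; 0.298 0.028 0 0 0 -1; 0.298 0.028 0 0 0 -1; 0.298 0.028 0 0 0 -1; 0.298 0.028 0 0 0 -1; 0.298 0.028 0 0 0 -1; 0.298 0.028 0 0 0 -1'
python3 go.py .38 .09 .13 3.1416 -0.4
```

```text
t: 1.58
tcp_pos: [0.3818, 0.0919, 0.2055]
eef_rot: [-1.191, -2.907, -0.001]
force: [-0.1, -0.5, 0.5]
width: 0.0008
gripper_force: 0.0
t 1.5833 tcp [0.3818 0.0919 0.2055] F [-0.15 -0.45  0.46] q [ 0.14 -0.06  1.92  0.    1.28 -0.65]
shift [-0.     -0.0026  0.0755] turn [-0.155 -0.38  -0.767] toolz [ 0.39  0.   -0.92]
```

```bash
python3 shift.py '0 0 0.07 -0.155 -0.38 -0.767; 0 0 0.07 -0.155 -0.38 -0.767; 0 0 0.07 -0.155 -0.38 -0.767; 0 0 0.07 -0.155 -0.38 -0.767; 0 0 0.07 -0.155 -0.38 -0.767; 0 0 0.07 -0.155 -0.38 -0.767; 0 0 0.07 -0.155 -0.38 -0.767; 0 0 0.07 -0.155 -0.38 -0.767'
python3 - <<'E'
from h import *
w=ctrl.read_camera('wrist'); cv2.imwrite('pics/w1.png',w['color'][:,:,::-1]); np.savez('w1.npz',**{k:np.array(w[k]) for k in w})
for col in('blue','red'): print(col,blobs(w,col,(0,0,640,400)))
print('cam',-np.array(w['R']).T@w['t'])
for n,p in dict(bp=(.514,.1455,.072),rp=(.494,.013,.072),bptr=(.452,.230,.062),rptr=(.410,-.049,.062)).items(): print(n,proj(w,p).round(1))
E
```

```text
t: 2.25
tcp_pos: [0.3801, 0.0871, 0.1349]
eef_rot: [0.006, 2.74, -0.004]
force: [-0.2, 0.4, -0.0]
width: 0.0007
gripper_force: 0.0
blue [([470.25, 228.68], [449, 224, 45, 11, 244]), ([626.29, 276.08], [607, 257, 33, 43, 748]), ([373.54, 275.53], [362, 270, 24, 11, 221])]
red [([159.78, 194.0], [132, 189, 53, 17, 359]), ([253.98, 266.44], [242, 258, 25, 18, 367])]
cam [0.23517059 0.08857461 0.26732968]
bp [373.9 280.8]
rp [254.1 269.9]
bptr [462.  236.1]
rptr [176.  205.3]
```

View pics/w1.png

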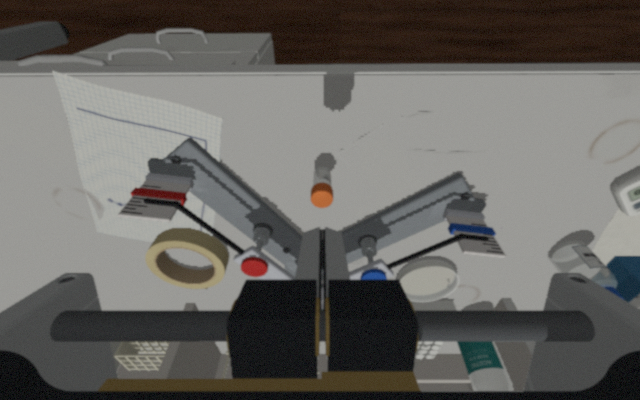

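The wrist view shows both scales clearly (image upside down). The blue mark is at (470,229) with its pointer tip at y≈237, and the red mark is at (160,194) with its pointer end at (178,205). The predicted pad and pointer pixels match to within a few px. I'll take one lower, flatter view to triangulate the mark heights.

```bash
python3 shift.py '0.012 0 0.028 0 -0.4 0; 0.012 0 0.028 0 -0.4 0; 0.012 0 0.028 0 -0.4 0; 0.012 0 0.028 0 -0.4 0; 0.012 0 0.028 0 -0.4 0'
python3 - <<'E'
from h import *
w=ctrl.read_camera('wrist'); cv2.imwrite('pics/w2.png',w['color'][:,:,::-1]); np.savez('w2.npz',**{k:np.array(w[k]) for k in w})
for col in('blue','red'): print(col,blobs(w,col,(0,0,640,400)))
print('cam',-np.array(w['R']).T@w['t'])
for n,p in dict(bp=(.514,.1455,.072),rp=(.494,.013,.072),bptr=(.452,.230,.062),rptr=(.410,-.049,.062)).items(): print(n,proj(w,p).round(1))
r=cv2.rotate
a=np.load('w1.npz')['color'];b=w['color']
crop=lambda im,x,y:cv2.resize(cv2.rotate(im[y-35:y+35,x-50:x+50],cv2.ROTATE_180),(400,280),interpolation=cv2.INTER_CUBIC)
B=[max(blobs(w,c,(60,60,580,300)),key=lambda q:q[1][2])[0] for c in('blue','red')]
cv2.imwrite('pics/cr2.png',np.vstack([np.hstack([crop(a,470,229),crop(a,160,194)]),np.hstack([crop(b,*map(int,B[0])),crop(b,*map(int,B[1]))])])[:,:,::-1])
E
```

```text
t: 2.72
tcp_pos: [0.3872, 0.0829, 0.1164]
eef_rot: [0.025, 2.389, -0.019]
force: [0.2, -0.5, 0.8]
width: 0.0008
gripper_force: 0.0
blue [([488.92, 200.09], [466, 195, 48, 11, 322]), ([632.95, 229.72], [622, 211, 18, 43, 310]), ([380.31, 245.19], [369, 240, 24, 11, 226]), ([613.3, 259.16], [597, 251, 33, 18, 450])]
red [([146.61, 174.56], [116, 169, 61, 15, 504]), ([259.0, 238.19], [247, 232, 25, 13, 264])]
cam [0.20529369 0.08802871 0.19104076]
bp [380.3 247.9]
rp [259.  241.4]
bptr [478.5 213.9]
rptr [166.7 192.3]
```

View pics/cr2.png

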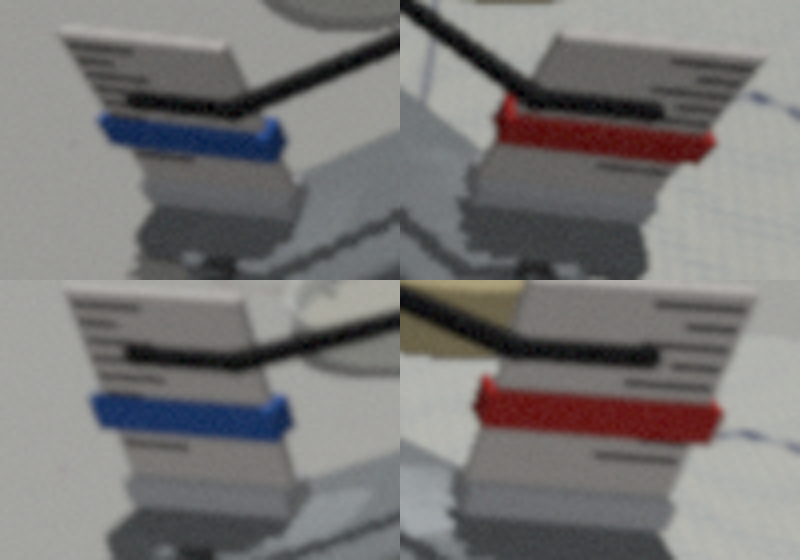

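The crops show each pointer tip clearly above its mark, with both marks fully visible. Triangulating now, with the pointer (62 mm) as the check.

```bash
cat > tri.py <<'E'
from h import *
A=[np.load('w1.npz'),np.load('w2.npz')]
P=[w['K']@np.c_[w['R'],w['t']] for w in A]
o=lambda c,u,v:(c[0]+49-((u+.5)/4-.5), c[1]+34-((v+.5)/4-.5))
cb,cr=((470,229),(488,200)),((160,194),(146,174))
pts={'bmark':((470.25,228.68),(488.92,200.09)),'rmark':((159.78,194.),(146.61,174.56)),
'bptr':(o(cb[0],238,110),o(cb[1],237,81)),'btip':(o(cb[0],133,101),o(cb[1],133,73)),
'rptr':(o(cr[0],137,104),o(cr[1],117,70)),'rtip':(o(cr[0],259,111),o(cr[1],255,77)),
'rpad':((253.98,266.44),(259.0,238.19)),
'bscaleTL':(o(cb[0],63,28),o(cb[1],66,9)),'rscaleTR':(o(cr[0],364,62),o(cr[1],356,9))}
for n,(a,b) in pts.items():
    X=cv2.triangulatePoints(P[0],P[1],np.array(a).reshape(2,1),np.array(b).reshape(2,1))[:,0]; X=X[:3]/X[3]
    print(n,X.round(4),'res',(proj(A[0],X)-a).round(1),(proj(A[1],X)-b).round(1))
E
python3 tri.py; python3 go.py .514 .1455 .15 3.1416 0
```

```text
bmark [0.4625 0.2504 0.0408] res [ 0.3 -0.1] [-0.3  0. ]
rmark [ 0.4127 -0.0743  0.0414] res [-0.1 -0. ] [0.1 0. ]
bptr [0.4497 0.2274 0.0636] res [ 0.8 -0.2] [-0.9  0.1]
btip [0.4529 0.2539 0.064 ] res [-0.1  0. ] [ 0.1 -0. ]
rptr [ 0.4055 -0.0473  0.0634] res [0.5 0.1] [-0.6 -0. ]
rtip [ 0.4041 -0.0757  0.0623] res [0.2 0.1] [-0.2 -0. ]
rpad [0.4915 0.013  0.0694] res [0.2 0. ] [-0.2 -0. ]
bscaleTL [0.47   0.2749 0.0731] res [ 0.9 -0.3] [-1.   0.1]
rscaleTR [ 0.4056 -0.0921  0.0776] res [0.3 0.1] [-0.4 -0. ]
t 2.7667 tcp [0.3873 0.083  0.1172] F [-0.3   0.03 -0.17] q [ 0.25 -0.24  2.51 -0.97  0.23 -0.42]
shift [-0.1138  0.065   0.0621] turn [-0.014  0.758 -0.018] toolz [-0.  0. -1.]
```

Pointer heights come out at 0.063–0.064 against the true 0.062, and the mark-to-tip depth offset agrees on both sides (9–10 mm). Pointer drops are therefore about 23 mm for blue and 21.5 mm for red. I'll press with the tool leaned 0.4 rad, so the wrist camera can watch the scale.

```bash
python3 go.py .521 .1455 .11 3.1416 -0.4
```

```text
t 2.7667 tcp [0.3873 0.083  0.1172] F [-0.3   0.03 -0.17] q [ 0.25 -0.24  2.51 -0.97  0.23 -0.42]
shift [-0.0914  0.0654  0.096 ] turn [-0.017  0.358 -0.015] toolz [ 0.39  0.   -0.92]
```

```bash
python3 shift.py '-0.04 0.03 0.03 -0.008 0.18 -0.007; -0.08 0.055 0.075 -0.017 0.358 -0.015; -0.0914 0.0654 0.096 -0.017 0.358 -0.015; -0.0914 0.0654 0.096 -0.017 0.358 -0.015; -0.0914 0.0654 0.096 -0.017 0.358 -0.015; -0.0914 0.0654 0.096 -0.017 0.358 -0.015; -0.0914 0.0654 0.096 -0.017 0.358 -0.015'
python3 go.py .521 .1455 .08 3.1416 -0.4
python3 - <<'E'
from h import *
w=ctrl.read_camera('wrist'); cv2.imwrite('pics/w3.png',w['color'][:,:,::-1])
E
```

```text
t: 3.35
tcp_pos: [0.5218, 0.1467, 0.1067]
eef_rot: [-0.001, 2.753, -0.0]
force: [-1.1, 0.7, -0.2]
width: 0.0005
gripper_force: 0.0
t 3.35 tcp [0.5218 0.1467 0.1067] F [-1.06  0.75 -0.22] q [ 0.25  0.21  1.93 -0.16  0.62 -1.2 ]
shift [ 0.0109 -0.0012  0.0244] turn [-0.    -0.011  0.   ] toolz [ 0.39  0.   -0.92]
```

View pics/w3.png

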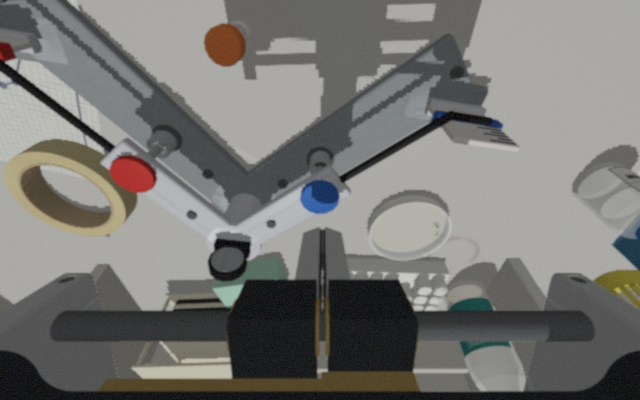

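The fingertip at (322,232) is in line with the blue pad at (320,197), and the blue scale at (470,125) is in view. Going down to just above the pad.

```bash
python3 shift.py '0.006 0 0.012 0 0 0; 0.0105 0 0.0225 0 0 0; 0.0105 0 0.0225 0 0 0; 0.0105 0 0.0225 0 0 0'
python3 go.py .521 .1455 .0747 3.1416 -0.4
for i in 1; do python3 shift.py '0.0004 0 0.0009 0 0 0; 0.0008 0 0.0018 0 0 0; 0.0012 0 0.0028 0 0 0; 0.0012 0 0.0028 0 0 0'; done
```

```text
t: 3.73
tcp_pos: [0.5185, 0.1454, 0.084]
eef_rot: [-0.002, 2.748, -0.002]
force: [0.6, -0.3, 0.5]
width: 0.0005
gripper_force: 0.0
t 3.7333 tcp [0.5185 0.1454 0.084 ] F [ 0.63 -0.33  0.54] q [ 0.25  0.24  1.96 -0.18  0.56 -1.18]
shift [0.0013 0.0001 0.0096] turn [-0.001 -0.007  0.002] toolz [ 0.39  0.   -0.92]
t: 4.07
tcp_pos: [0.5194, 0.1456, 0.0808]
eef_rot: [-0.003, 2.747, -0.002]
force: [-0.3, -0.6, 0.0]
width: 0.0006
gripper_force: 0.0
```

```bash
python3 shift.py '0.0006 0 0.0014 0 0 0; 0.0012 0 0.0028 0 0 0; 0.0012 0 0.0028 0 0 0'; python3 shift.py '0.0006 0 0.0014 0 0 0; 0.0012 0 0.0028 0 0 0; 0.0012 0 0.0028 0 0 0';python3 shift.py '0.0006 0 0.0014 0 0 0; 0.0006 0 0.0014 0 0 0'; python3 shift.py '0.0006 0 0.0014 0 0 0; 0.0006 0 0.0014 0 0 0'
```

```text
t: 4.32
tcp_pos: [0.5192, 0.1456, 0.0772]
eef_rot: [-0.004, 2.748, -0.003]
force: [-0.3, -0.2, -0.4]
width: 0.0006
gripper_force: 0.0
t: 4.57
tcp_pos: [0.5194, 0.1456, 0.0744]
eef_rot: [-0.004, 2.747, -0.002]
force: [-0.7, -0.2, 2.0]
width: 0.0006
gripper_force: 1.1
t: 4.73
tcp_pos: [0.5194, 0.1457, 0.0729]
eef_rot: [-0.004, 2.747, -0.002]
force: [-0.3, 0.9, 3.0]
width: 0.0003
gripper_force: 1.5
t: 4.9
tcp_pos: [0.5193, 0.1456, 0.0714]
eef_rot: [-0.004, 2.747, -0.002]
force: [-1.4, 1.8, 2.5]
width: 0.0003
gripper_force: 1.8
```

Contact came at z≈0.0747 as predicted, so the target is about 0.0638. I'm easing down to ~0.067 and checking by picture.

```bash
python3 shift.py '0.0006 0 0.0014 0 0 0; 0.0012 0 0.0028 0 0 0; 0.0018 0 0.0042 0 0 0; 0.0018 0 0.0042 0 0 0'
cat > look.py <<'E'
import sys; from h import *
# look.py cx cy name pad contact z: crop of scale + predicted pixels of pointer and mark heights
x,y=int(sys.argv[1]),int(sys.argv[2])
w=ctrl.read_camera('wrist'); np.savez(sys.argv[3]+'.npz',**{k:np.array(w[k]) for k in w})
print(ctrl.observe()['tcp_pos'].round(4))
c=cv2.resize(cv2.rotate(w['color'][y-35:y+35,x-50:x+50],cv2.ROTATE_180),(700,490),interpolation=cv2.INTER_CUBIC)
cv2.imwrite(f'pics/{sys.argv[3]}.png',c[:,:,::-1])
for p in [(.4625,.2504,.04),(.4529,.2539,.062),(.4529,.2539,.039),(.4127,-.0743,.04),(.4041,-.0757,.062),(.4041,-.0757,.0405)]: print(p,proj(w,p).round(1))
E
python3 - <<'E'
from h import *
w=ctrl.read_camera('wrist'); print(proj(w,(.4625,.2504,.04)),blobs(w,'blue',(350,50,560,200)))
E
python3 look.py 495 112 b1
```

```text
t: 5.23
tcp_pos: [0.5192, 0.1457, 0.0667]
eef_rot: [-0.004, 2.748, -0.002]
force: [-1.9, 3.0, 4.3]
width: 0.0004
gripper_force: 2.8
[490.55720858 147.47519294] [([493.23, 150.2], [452, 142, 82, 18, 620])]
[0.5193 0.1457 0.0669]
(0.4625, 0.2504, 0.04) [490.5 147.3]
(0.4529, 0.2539, 0.062) [521.9 151.3]
(0.4529, 0.2539, 0.039) [501.4 132.3]
(0.4127, -0.0743, 0.04) [-106.7   58.5]
(0.4041, -0.0757, 0.062) [-186.7   49.5]
(0.4041, -0.0757, 0.0405) [-126.8   39.8]
```

View pics/b1.png

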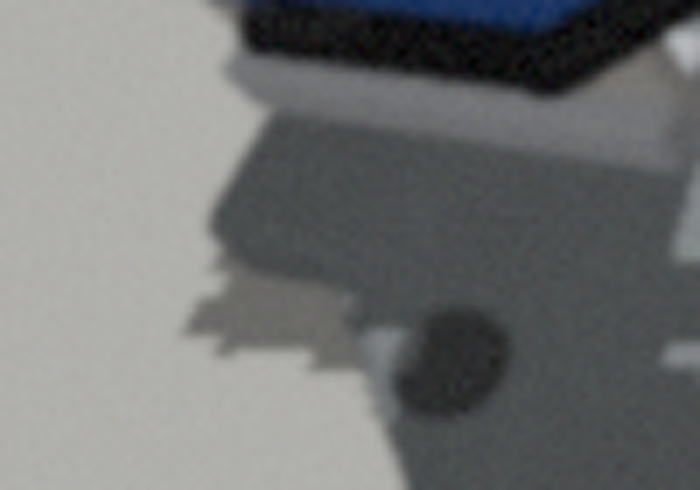

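The view shows the pointer tip at about px (509,142), below the blue strip, with a few mm of travel left. I'm pressing 2 mm more and taking a better-centred crop.

```bash
python3 shift.py '0.0004 0 0.0009 0 0 0; 0.0008 0 0.0018 0 0 0; 0.0008 0 0.0018 0 0 0'
python3 look.py 495 145 b2
```

```text
t: 5.58
tcp_pos: [0.5193, 0.1457, 0.0649]
eef_rot: [-0.004, 2.747, -0.002]
force: [-2.4, 3.4, 6.0]
width: 0.0005
gripper_force: 3.1
[0.5193 0.1457 0.065 ]
(0.4625, 0.2504, 0.04) [491.8 148.8]
(0.4529, 0.2539, 0.062) [523.7 153.1]
(0.4529, 0.2539, 0.039) [502.9 133.7]
(0.4127, -0.0743, 0.04) [-111.2   59.4]
(0.4041, -0.0757, 0.062) [-192.9   50.6]
(0.4041, -0.0757, 0.0405) [-131.6   40.6]
```

View pics/b2.png

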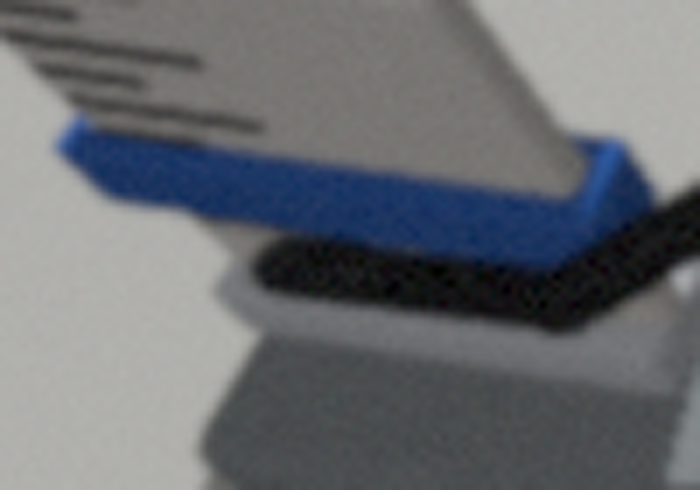

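The blue mark is fully in view as a band centred near crop (340,203). The pointer tip runs from (262,265) to (550,300), still above the mark once parallax is allowed for. I'm fitting the whole geometry to get the remaining drop properly.

```bash
cat > fit.py <<'E'
from h import *
from scipy.optimize import least_squares
W={n:np.load(n+'.npz') for n in ('w1','w2','b2')}
def o(cx,cy,k,u,v): return np.array((cx+49-((u+.5)/k-.5), cy+34-((v+.5)/k-.5)))
obs={'w1':dict(bm=(470.25,228.68),rm=(159.78,194.),bp=o(470,229,4,238,110),bt=o(470,229,4,131,101),rp=o(160,194,4,137,104),rt=o(160,194,4,261,111),rpad=(253.98,266.44)),
'w2':dict(bm=(488.92,200.09),rm=(146.61,174.56),bp=o(488,200,4,237,81),bt=o(488,200,4,131,73),rp=o(146,174,4,117,70),rt=o(146,174,4,257,77),rpad=(259,238.19)),
'b2':dict(bm=o(495,145,7,340,203),bp=o(495,145,7,550,300),bt=o(495,145,7,264,265))}
def pts(p,th):
    x,y,yaw,g,zb,zr=p[:6]; c,s=np.cos(yaw),np.sin(yaw); f=np.array([c,s,0]); l=np.array([-s,c,0]); q={}
    for k,sg,zm in(('b',1,zb),('r',-1,zr)):
        a=(-f+sg*l)/2**.5; e=np.array([x,y,0])+.2*np.cos(th)*a; z=.062-.2*np.sin(th)
        q[k+'p']=e+[0,0,z]; q[k+'t']=e+.026*sg*l+[0,0,z]; q[k+'m']=np.array([x,y,zm])+.2*a+.013*sg*l+g*f
        q[k+'pad']=np.array([x,y,.072])+.095*a
    return q
def res(p):
    r=[]
    for i,n in enumerate(W):
        d=p[7+2*i:9+2*i]; q=pts(p,p[6] if n=='b2' else 0)
        for k,v in obs[n].items(): r+=list(proj(W[n],q[k])+d-v)
    return np.r_[r,(p[7:13])/3,(p[0]-.570)/.002,(p[1]-.069)/.002,(p[2]+.15)/.03]
s=least_squares(res,[.57,.069,-.15,.009,.04,.04,.1]+[0]*6,loss='soft_l1',x_scale='jac')
p=s.x; print(p[:7].round(4),'px',p[7:].round(2)); print('b pointer',.062-.2*np.sin(p[6]),'drops',.062-p[4:6]); print(s.fun[:34].round(1))
cov=np.linalg.inv(s.jac.T@s.jac); print('sd',np.sqrt(np.diag(cov))[:7].round(4))
E
python3 fit.py
```

```text
[ 0.569   0.0686 -0.1561 -0.0006  0.0507  0.0515  0.1059] px [-0.63 -0.13 -0.2  -0.39  2.15  3.03]
b pointer 0.04085363674411379 drops [0.01130446 0.01046243]
[-0.5 -0.1  4.6 -0.2  2.  -0.4 -0.9  0.  -0.8  0.5  0.9 -1.  -1.1  2.2
 -0.3  3.4  5.4  3.7  0.8 -1.  -0.4 -1.1 -1.3 -0.6  0.7 -1.3 -0.9  2.1
  0.4 -4.7 -0.3 -0.1 -0.3  1.3]
sd [0.0009 0.0013 0.0044 0.0012 0.0015 0.0024 0.0108]
```

```bash
sed -i 's/+\.013\*sg\*l/+p[13]*sg*l/; s/+\[0\]\*6,loss/+[0]*6+[.02],loss/; s/p\[7:\]\.round/p[7:14].round/' fit.py; sed -i "s/loss='soft_l1',//; s/\[:34\]/[:40]/" fit.py; python3 fit.py
```

```text
[ 0.5699  0.0685 -0.1569  0.0079  0.0407  0.0427  0.0981] px [-0.76 -0.87 -0.25 -0.51  1.58 -0.33  0.02]
b pointer 0.04241409860487415 drops [0.02133479 0.01928227]
[ 0.5 -0.3 -0.3 -0.5  1.7 -0.5 -1.3 -0.  -0.6  0.5  1.2 -1.1 -1.1  2.
  0.3 -0.   0.5  0.4  0.4 -0.6 -0.9 -0.8 -0.8 -0.3  1.3 -0.9 -0.7  2.3
 -0.3  0.2  0.  -0.8  0.1  0.6 -0.3 -0.3 -0.1 -0.2  0.5 -0.1]
sd [0.0006 0.0011 0.003  0.0012 0.0015 0.0015 0.0071]
```

```bash
sed -i 's/,rpad=([0-9., ]*))/)/' fit.py; python3 fit.py
```

```text
[ 0.5695  0.069  -0.1561  0.0079  0.0402  0.0419  0.1   ] px [-1.27 -0.15 -0.74  0.25  1.1   0.68  0.02]
b pointer 0.042042350569116475 drops [0.02183968 0.02005549]
[ 0.3 -0.2 -0.3 -0.4  1.6 -0.1 -1.3  0.4 -0.9  1.   0.8 -0.6  0.3  0.1
  0.4  0.3  0.4 -0.1 -0.8 -0.2 -1.1  0.3  0.9 -0.3 -0.3  0.2  0.  -0.8
  0.1  0.6 -0.4 -0.1 -0.2  0.1  0.4  0.2 -0.3 -0.  -0.2]
sd [0.0006 0.0011 0.003  0.0012 0.0015 0.0015 0.0071]
```

The fit is now clean (residuals <1.6 px): blue pointer at 42.0 mm, mark at 40.2 mm, red drop ≈20 mm. TCP depth gives 42.4–43 mm for the pointer. I'll press about 0.9 mm more and re-measure before the hold.

```bash
python3 shift.py '0.00035 0 0.00085 0 0 0; 0.00035 0 0.00085 0 0 0; 0.00035 0 0.00085 0 0 0'
python3 look.py 495 145 b3
```

```text
t: 5.88
tcp_pos: [0.5193, 0.1457, 0.0641]
eef_rot: [-0.004, 2.747, -0.002]
force: [-1.5, 3.3, 5.1]
width: 0.0012
gripper_force: 3.3
[0.5193 0.1457 0.0642]
(0.4625, 0.2504, 0.04) [492.4 149.3]
(0.4529, 0.2539, 0.062) [524.5 153.7]
(0.4529, 0.2539, 0.039) [503.5 134.2]
(0.4127, -0.0743, 0.04) [-113.2   59.6]
(0.4041, -0.0757, 0.062) [-195.8   50.8]
(0.4041, -0.0757, 0.0405) [-133.9   40.8]
```

View pics/b3.png

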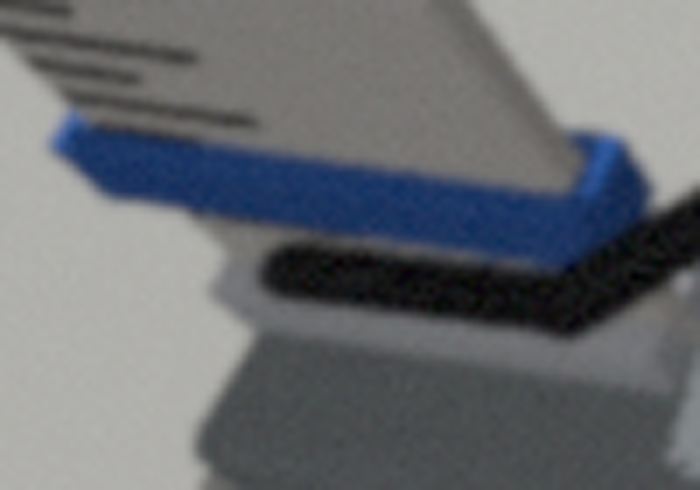

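The gap between pointer and blue band has opened slightly: the band is centred at (335,197) and the tip runs (272,268)–(558,304). I'm adding this view to the fit.

```bash
python3 - <<'E'
s=open('fit.py').read()
s=s.replace("'b2')}","'b2','b3')}").replace("u,v): return","u,v): return",1)
s=s.replace("'b2':dict(","'b3':dict(bm=o(495,145,7,335,197),bp=o(495,145,7,558,304),bt=o(495,145,7,269,268)),\n'b2':dict(")
s=s.replace("p[6] if n=='b2' else 0","{'b2':p[6],'b3':p[16]}.get(n,0)").replace("+[0]*6+[.02]","+[0]*6+[.02,0,0,.1]").replace("d=p[7+2*i:9+2*i]","d=p[7+2*i:9+2*i] if i<3 else p[14:16]").replace("p[7:13])/3","p[7:13])/3,p[14:16]/3")
s=s.replace("print('b pointer'","print('b3 pointer',.062-.2*np.sin(p[16]));print('b pointer'")
open('fit.py','w').write(s)
E
python3 fit.py
```

```text
[ 0.5696  0.0691 -0.1559  0.0078  0.0403  0.042   0.0993] px [-1.44 -0.2  -0.92  0.2   0.74  0.58  0.02]
b3 pointer 0.040413330317192256
b pointer 0.04216536691211694 drops [0.02165476 0.02002106]
[ 0.3 -0.2 -0.4 -0.4  1.6 -0.1 -1.3  0.3 -0.9  1.   0.9 -0.6  0.3  0.1
  0.4  0.3  0.4 -0.1 -0.9 -0.3 -1.1  0.3  1.  -0.3 -0.2  0.1 -0.  -0.8
  0.1  0.6 -0.2  0.   0.3 -0.7 -0.2  0.6 -0.5 -0.1 -0.3  0.1]
sd [0.0006 0.001  0.003  0.0009 0.0014 0.0014 0.0069]
```

The pointer is at 40.4 mm against the mark at 40.3 mm. Hold for about 1.1 s, then release upward.

```bash
python3 shift.py '0 0 0 0 0 0; 0 0 0 0 0 0; 0 0 0 0 0 0; 0 0 0 0 0 0; 0 0 0 0 0 0; 0 0 0 0 0 0; 0 0 0 0 0 0'
python3 shift.py '0 0 0 0 0 0; 0 0 0 0 0 0; 0 0 0 0 0 0; 0 0 0 0 0 0; 0 0 0 0 0 0'
python3 shift.py '-0.0012 0 -0.0028 0 0 0; -0.0024 0 -0.0056 0 0 0; -0.004 0 -0.0095 0 0 0; -0.007 0 -0.017 0 0 0; -0.013 0 -0.031 0 0 0; -0.018 0 -0.042 0 0 0; -0.018 0 -0.042 0 0 0; -0.018 0 -0.042 0 0 0'
python3 go.py .5 .013 .11 3.1416 -0.4
python3 - <<'E'
from h import *
c=ctrl.read_camera('top')
for col in('blue','red'): print(col,[(b[0],ray(c,*b[0],.072).round(4)) for b in blobs(c,col,(205,165,345,260))])
E
```

```text
t: 6.52
tcp_pos: [0.5193, 0.1457, 0.0642]
eef_rot: [-0.004, 2.747, -0.002]
force: [-3.1, 2.1, 6.0]
width: 0.0003
gripper_force: 3.3
t: 6.93
tcp_pos: [0.5193, 0.1457, 0.0642]
eef_rot: [-0.004, 2.747, -0.002]
force: [-3.1, 4.2, 6.0]
width: 0.0004
gripper_force: 3.3
t: 7.6
tcp_pos: [0.5197, 0.1455, 0.11]
eef_rot: [-0.003, 2.747, -0.003]
force: [0.3, -0.1, -0.6]
width: 0.0002
gripper_force: 0.0
t 7.6 tcp [0.5197 0.1455 0.11  ] F [ 0.32 -0.07 -0.61] q [ 0.25  0.2   1.94 -0.17  0.62 -1.2 ]
shift [ 0.0186 -0.1325 -0.0074] turn [-0.001 -0.005  0.003] toolz [ 0.39  0.   -0.92]
blue []
red [([299.09, 210.97], array([0.4939, 0.0136, 0.072 ]))]
```

Released; the red pad and table have not moved. On to red.

```bash
python3 shift.py '0.018 -0.01 -0.0075 0 0 0; 0.018 -0.05 -0.0075 0 0 0; 0.018 -0.09 -0.0075 0 0 0; 0.0186 -0.1325 -0.0074 0 0 0; 0.0186 -0.1325 -0.0074 0 0 0; 0.0186 -0.1325 -0.0074 0 0 0; 0.0186 -0.1325 -0.0074 0 0 0'
python3 shift.py '0.006 0 0.013 0 0 0; 0.0112 0 0.0268 0 0 0; 0.0112 0 0.0268 0 0 0; 0.0112 0 0.0268 0 0 0'
python3 go.py .5 .013 .0757 3.1416 -0.4
```

```text
t: 8.23
tcp_pos: [0.4996, 0.0132, 0.109]
eef_rot: [-0.002, 2.749, -0.003]
force: [0.2, 1.0, -0.9]
width: 0.0003
gripper_force: 0.0
t: 8.57
tcp_pos: [0.4995, 0.0144, 0.0801]
eef_rot: [-0.006, 2.749, -0.002]
force: [0.3, 0.1, -0.2]
width: 0.0007
gripper_force: 0.0
t 8.5667 tcp [0.4995 0.0144 0.0801] F [ 0.31  0.12 -0.24] q [-0.06  0.16  2.08  0.04  0.51 -1.66]
shift [ 0.0012 -0.0014  0.0042] turn [-0.    -0.008  0.005] toolz [ 0.39  0.   -0.92]
```

```bash
python3 shift.py '0.0008 -0.0005 0.0018 0 0 0; 0.0016 -0.001 0.0037 0 0 0; 0.0016 -0.001 0.0037 0 0 0'; python3 shift.py '0.0006 0 0.0014 0 0 0; 0.0012 0 0.0028 0 0 0; 0.0012 0 0.0028 0 0 0'; python3 shift.py '0.0006 0 0.0014 0 0 0; 0.0012 0 0.0028 0 0 0; 0.0018 0 0.0042 0 0 0; 0.0022 0 0.0051 0 0 0; 0.0022 0 0.0051 0 0 0'
python3 - <<'E'
from h import *
w=ctrl.read_camera('wrist'); print(ctrl.observe()['tcp_pos'].round(4),blobs(w,'red',(0,0,300,250)),proj(w,(.4125,-.0743,.0415)))
E
```

```text
t: 8.82
tcp_pos: [0.5, 0.0122, 0.0768]
eef_rot: [-0.004, 2.747, -0.002]
force: [0.5, 0.1, 0.5]
width: 0.0005
gripper_force: 0.0
t: 9.07
tcp_pos: [0.5, 0.012, 0.0737]
eef_rot: [-0.003, 2.747, -0.003]
force: [-0.1, 0.3, 3.3]
width: 0.0003
gripper_force: 1.3
t: 9.48
tcp_pos: [0.4998, 0.0119, 0.0679]
eef_rot: [-0.003, 2.747, -0.003]
force: [0.2, -1.3, 4.9]
width: 0.0003
gripper_force: 2.5
[0.4998 0.012  0.068 ] [([162.82, 98.13], [114, 87, 98, 32, 914])] [165.97004599  97.21638432]
```

Pressing to about 0.0655, then a picture (scale centred near px (163,98)).

```bash
python3 shift.py '0.0005 0 0.0012 0 0 0; 0.001 0 0.0023 0 0 0; 0.001 0 0.0023 0 0 0'
python3 look.py 163 98 r1
```

```text
t: 9.78
tcp_pos: [0.4998, 0.012, 0.0655]
eef_rot: [-0.004, 2.747, -0.003]
force: [-1.7, -0.1, 6.4]
width: 0.0006
gripper_force: 2.9
[0.4998 0.0119 0.0656]
(0.4625, 0.2504, 0.04) [683.7 175.4]
(0.4529, 0.2539, 0.062) [739.7 183. ]
(0.4529, 0.2539, 0.039) [699.3 162.1]
(0.4127, -0.0743, 0.04) [165.4  98.2]
(0.4041, -0.0757, 0.062) [136.6  96.5]
(0.4041, -0.0757, 0.0405) [157.   82.4]
```

View pics/r1.png

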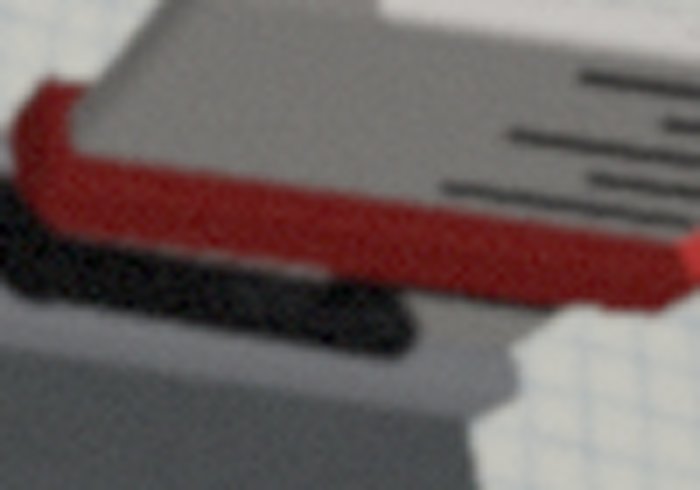

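The red band is centred near crop (365,235), with the pointer tip running from (28,262) to (405,322), just parting from the band as blue did. I'm adding it to the fit.

```bash
python3 - <<'E'
s=open('fit.py').read()
s=s.replace("'b2','b3')}","'b2','b3','r1')}")
s=s.replace("'b3':dict(","'r1':dict(rm=o(163,98,7,365,235),rp=o(163,98,7,28,262),rt=o(163,98,7,405,322)),\n'b3':dict(")
s=s.replace("'b3':p[16]}","'b3':p[16],'r1':p[19]}").replace("+[.02,0,0,.1]","+[.02,0,0,.1,0,0,.1]").replace("else p[14:16]","else p[14:16] if i==3 else p[17:19]").replace("p[14:16]/3","p[14:16]/3,p[17:19]/3")
s=s.replace("print('b3 pointer'","print('r1 pointer',.062-.2*np.sin(p[19]));print('b3 pointer'").replace("[:40]","[:46]")
open('fit.py','w').write(s)
E
python3 fit.py
```

```text
[ 0.5698  0.0686 -0.1568  0.008   0.0397  0.0419  0.0969] px [-0.9  -0.34 -0.32  0.14  1.19 -0.19  0.02]
r1 pointer 0.04295199661346192
b3 pointer 0.04089664671865094
b pointer 0.042648307842157666 drops [0.02231928 0.02014577]
[ 0.8 -0.3 -1.1 -0.5  1.5  0.  -1.4  0.5 -0.7  0.9  1.  -0.6  0.8 -0.1
 -0.4  0.2  0.3 -0.  -0.9 -0.2 -0.9  0.3  1.2 -0.3 -0.  -0.1 -0.1 -0.6
  0.   0.8 -0.  -0.2  0.2 -0.5 -0.3  0.7  1.4  0.9 -2.2 -0.8  1.1 -0.2
 -0.3 -0.1 -0.1  0. ]
sd [0.0005 0.0009 0.0028 0.0009 0.0014 0.0014 0.0067]
```

The red pointer is at 43.0 mm and its mark at 41.9 mm, so 0.5 mm more press, then hold and release.

```bash
python3 shift.py '0.0002 0 0.0005 0 0 0; 0.0002 0 0.0005 0 0 0; 0.0002 0 0.0005 0 0 0; 0.0002 0 0.0005 0 0 0; 0.0002 0 0.0005 0 0 0; 0.0002 0 0.0005 0 0 0; 0.0002 0 0.0005 0 0 0'
python3 shift.py '0 0 0 0 0 0; 0 0 0 0 0 0; 0 0 0 0 0 0; 0 0 0 0 0 0; 0 0 0 0 0 0; 0 0 0 0 0 0; 0 0 0 0 0 0'
python3 shift.py '-0.0012 0 -0.0028 0 0 0; -0.0024 0 -0.0056 0 0 0; -0.004 0 -0.0095 0 0 0; -0.007 0 -0.017 0 0 0; -0.013 0 -0.031 0 0 0; -0.025 0 -0.062 0 0 0; -0.04 0 -0.095 0 0 0; -0.04 0 -0.095 0 0 0'
python3 go.py .36 .0 .17 3.1416 -0.4
```

```text
t: 10.42
tcp_pos: [0.4998, 0.0119, 0.0651]
eef_rot: [-0.004, 2.747, -0.003]
force: [-1.4, -0.9, 6.0]
width: 0.0004
gripper_force: 3.0
t: 11.0
tcp_pos: [0.4998, 0.0119, 0.0651]
eef_rot: [-0.004, 2.747, -0.003]
force: [-2.0, -1.5, 6.5]
width: 0.0007
gripper_force: 3.0
t: 11.67
tcp_pos: [0.5024, 0.0122, 0.1749]
eef_rot: [-0.004, 2.739, -0.003]
force: [-0.3, 0.2, 1.5]
width: 0.0005
gripper_force: 0.0
t 11.6667 tcp [0.5024 0.0122 0.1749] F [-0.35  0.18  1.53] q [-0.06  0.01  1.99  0.03  0.74 -1.65]
shift [ 0.133  -0.0118 -0.0513] turn [-0.002  0.003  0.003] toolz [ 0.39  0.   -0.92]
```

```bash
python3 shift.py '0.035 0 -0.015 0 0 0; 0.07 0 -0.03 0 0 0; 0.1 0 -0.05 0 0 0; 0.1 0 -0.05 0 0 0; 0.1 0 -0.05 0 0 0; 0.1 0 -0.05 0 0 0'
python3 - <<'E'
from h import *
w=ctrl.read_camera('wrist'); c=ctrl.read_camera('scene'); t=ctrl.read_camera('top')
for col,P in(('blue',(.5137,.1455,.072)),('red',(.4929,.013,.072))):
    print(col,[b[0] for b in blobs(w,col,(0,0,640,400))],proj(w,P).round(1),[b[0] for b in blobs(c,col,(240,190,375,275))],[b[0] for b in blobs(t,col,(205,165,345,260))])
E
```

```text
t: 12.17
tcp_pos: [0.3891, 0.012, 0.1763]
eef_rot: [-0.003, 2.746, -0.003]
force: [0.4, 0.1, -0.5]
width: 0.0006
gripper_force: 0.0
blue [[520.6, 200.66], [430.07, 246.3], [631.98, 273.34]] [431.  248.7] [[280.79, 223.06], [262.4, 251.4]] [[254.79, 202.7]]
red [[240.99, 163.64], [322.13, 227.48]] [322.5 236.4] [[315.72, 210.88], [350.87, 218.13]] [[299.09, 210.97]]
```

Both pads are back at exactly their starting pixels in the scene and top views, and the red mark reads the same in the scene view. Handing in.

```bash
python3 -c "
from plant import ctrl
print(ctrl.sign_off())"
```

```text
the job is handed in; nothing more can be done
None
```

I pressed the blue corner to its mark, then the red, to within about 1 mm by my camera fit (uncertain by about 1.5 mm); each was held about a second and let go, both pads sprang back to their starting positions, the table did not move, and the job is handed in at about 12 s.

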